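# Next lens in, screen flap held on balance

## Robot

A 7-joint arm with a two-finger parallel gripper is mounted at the origin on a cart in front of the work surface, level with it; the furniture and walls round the work are solid. World frame = base frame: x ahead of the robot, y to its left, z up, the work surface at z = 0. Lengths are in m, angles in rad, forces in N, time in s.
With the tool pointing down it reaches from about 0.35 to 0.9 m from the base axis. Payload 8.1 kg.
Tool frame: the origin (TCP) lies midway between the tips of the shut fingers; the grasp point (between the pads) lies 19 mm behind it; z points along the fingers, y is the line along which they close (so a half turn about z gives the same grasp; the last joint's range is limited). The gripper opens to 92 mm and grips with 3 to 60 N. Pads are 19 mm wide; open, the fingers measure 130 mm over their backs; the gripper's body (75 mm by 190 mm) begins 47 mm behind the grasp point.
Start: joints at [-1.382, 0.434, 0.025, 1.573, -0.012, 1.134, -0.075], TCP at [0.18, 0.599, 0.227] pointing down, gripper open.
Joint ranges: [-2.62, 2.62], [-0.44, 2.09], [-1.27, 1.32], [0.08, 2.57], [-1.32, 4.46], [0.12, 2], [-2.74, 2.74]. Speed limits (rad/s): [2.22, 2.22, 3.01, 3.01, 3.14, 3.14, 3.14].

## Interface

Orientations are given as a rotation vector (axis times angle).
In Python, from cell import observe, get_image, camera_model, sign_off, recognise, silhouettes gives the robot as it stands.
- The arm moves only by the tool apply_moves, never from a script. Its argument "motion" is a list of rows, each an object of numbers: "x", "y", "z": the shift along the world's x, y, z in cm; "yaw": the turn about the world's z in degrees; "hand": the opening, from -1 (shut) to 1 (fully open), so that 0 is half open. In form: [{"x": .., "y": .., "z": .., "yaw": .., "hand": ..}, ...]. A call has 1 to 10 rows; each row is the pose to reach, as a shift and turn from the pose commanded when the call began; what a row does not reach only later rows make up. A row lasts 1/8 s, in which the tool goes at most 62.5 mm and 10.7 degrees, less where a joint would pass 70% of its speed; a pose out of reach is approached as far as the arm can. A call with a gripper value outside its range is refused whole. The fingers move at their own pace and stop on an object; "newtons" is the grip in N (left out, the last holds). Time passes only in rows, so rows that repeat a pose let the fingers close. It gives the time, the measured TCP pose, the force, the opening and the grip force at its end, in the units of the state.
- observe(): the state, without advancing time (a new reading comes with each control period).
- get_image(name): name is "side" or "top"; returns the picture (480x640x3 uint8, blue, green, red); there is no depth.
- camera_model(name): a dict with "camera_matrix" (3x3 intrinsics, pixels), "k1" (the pictures are not rectified: a ray, as slopes to the right and down, at radius r is drawn at 1 + k1 r^2 times it, then the intrinsics apply), "T" (4x4, takes a point from camera to world coordinates). Camera axes: x right, y up, looking along -z (the intrinsics and any distortion apply to the point x, -y, -z); pixel columns grow to the right and rows downward; lengths in m; the calibration is good to about 2 mm. A picture is of the moment at which its call begins. camera_model takes no time and is no camera call.
- sign_off(): hands the job in; it is judged then, once.
Trained networks look in the newest picture that a camera, given by its name, has taken for a name from the list of things; names that differ only in an ending like _2 or _b are one class to them, and where a whole thing is asked for, a point or a joint stands for the part that bears it (a point fixed in the world has none). Each returns a list of dicts, best first, with "p" (0 to 1); they miss things now and then, are a little off and sometimes report something else, mostly with a low value. They report only what shows in the picture. A call takes as long as a camera call.
- recognise(query, camera): "rect" ([left, top, right, bottom] in pixels, round what is visible of it).
- silhouettes(query, camera): "mask" (480x640 bool, what is visible of it) and "rect" ([left, top, right, bottom] in pixels, round what is visible of it).
The state is a dict: "clock": time; "joints": joint angles; "dq": joint speeds; "joint_efforts": joint torques, N m; "position": TCP position; "ee_rot": TCP orientation; "force": force on the tool from outside, world axes, zero at the start; "ft_torque": the same for the moment, N m; "width": opening from 0.0 (shut) to 1.0 (fully open); "gripper_force": force on a finger pad.
Only numpy, scipy, OpenCV 4.12 (cv2) and the standard library are available. Lean on these libraries where they do the work, as an engineer would, in place of code of your own. Each camera call takes 0.05 s, during which the arm holds its last target. There are 200 camera calls.

## Task

On the lens checker, turn the lens turret by its knob one click counter-clockwise (seen from above) and let go, so that the next lens sits in its click stop. Then take the screen flap by its red bar, swing it up to its balance point, where it stands upright and would fall neither way, without ever letting it drop over towards the turret, and finish while still holding it there by the bar. Leave the tape roll, the eraser block and the marker where they are.

Things in the scene. Friction and masses are not known exactly. Their poses are not given: they have to be found in the camera images.
- lens_checker: the instrument, fixed to the bench: grey base plate 170 x 400 mm, top 16 mm high; origin on the bench. Its y runs along the plate from the turret (axis at x = 0, y = -85 mm) to the flap (hinge line at y = +100 mm); z up, x to the far long side. Its yaw varies. The lamp, a black barrel 38 mm across, up to 81 mm high, stands at x = 45, y = -180 mm.
- turret (a joint): turn of the lens turret about its vertical axis, rad, positive counter-clockwise from above. A spring plunger gives six click stops, 1.047 rad (60 degrees) apart; it starts in the stop at 0 and the next one is at +1.047. Let go within about 0.4 rad of a stop it snaps home by itself; over the hump it takes about 0.15 N m.
- turret_knob (a point): black bar knob on the turret, 60 (its x) x 16 (its y) x 34 mm (z); this point is its centre, 112 mm above the bench on the turret's axis. It turns with the turret; at turret = 0 its axes are parallel to those of lens_checker. Below it six lens rings stand on the turret disc (radius 63 mm), their tops 78 mm above the bench.
- flap (a joint): angle of the screen flap about its hinge, rad: 0 is upright, which is the balance point; negative leans outward, away from the turret; positive towards the turret. It starts lying on its rest at -1.1 and can go to +0.9. Only a trace of friction holds it in between: away from 0 it falls to the side it leans to. It weighs about 0.2 kg.
- flap_hinge (a point): point on the flap's hinge line, 45 mm above the bench, at x = 0, y = +100 mm of lens_checker; the hinge line runs along the x axis of lens_checker. Its z axis points up along the flap, so it leans with the flap.
- flap_bar: red round roller bar, 12 mm thick, turning freely on its rod, parallel to the hinge line and 106 mm from it, at the flap's free edge. Origin at its middle, x = -23 mm of lens_checker: about 20 mm either way are free to grasp from above, then a collar (-x end) and the flap's frame (+x end). Its x runs along the bar. On the rest it is about 93 mm above the bench, upright 151 mm.
- tape: roll of black tape lying on the bench, 66 mm across, 18 mm high; to be left alone. Origin under its centre.
- eraser: brown eraser block, 52 x 68 x 24 mm, to be left alone. Origin under its centre.
- marker: blue marker pen lying on the bench, 99 mm long, 12 mm thick, to be left alone. Origin under its centre.

How it is judged:
On the way, in this order (a step that is already met when the one before it is completed fails the run):
1. the turret sits in the next click stop, let go, with the flap still on its rest (value of joint turret between 0.967 and 1.127 rad and contact force between the fingers and lens_checker below 0.1 N and value of joint flap below -0.9 rad), for 0.2 s.
2. the flap is lifted off its rest by the bar (value of joint flap above -0.85 rad and contact force between the fingers and flap_bar above 0.5 N), for 0.1 s.
At the end, for the whole second after the job is handed in: The turret is in the click stop one step counter-clockwise of where it began (within 0.08 rad); the flap is upright within 0.08 rad, still (under 0.1 rad/s), with the fingers still holding its red bar (over 0.5 N); tape, eraser and marker are within 20 mm of where they were (value of joint turret between 0.967 and 1.127 rad and value of joint flap between -0.08 and 0.08 rad and velocity of joint flap between -0.1 and 0.1 rad/s and contact force between the fingers and flap_bar above 0.5 N and distance of each of tape, eraser, marker from where it was at the start of the episode below 0.02 m); the arm keeps its last pose, push and grip.
It fails at once if the flap drops over towards the turret (more than 0.4 rad past upright) (value of joint flap above 0.4 rad).
It fails at once if the turret is turned on towards a second click (past 1.7 rad) or the wrong way over the hump (past -0.6 rad) (value of joint turret above 1.7 rad or value of joint turret below -0.6 rad).
It fails at once if the tape, the eraser or the marker is shoved more than 40 mm (distance of any of tape, eraser, marker from where it was at the start of the episode above 0.04 m).
It also fails if it takes over 45 s, if anything falls off the work surface, if the arm or the gripper's body presses on something with over 40 N, if the wrist force passes 120 N, or if a joint passes its speed limit or range.

## Working session

There is one attempt and no reset: what is moved stays moved. The work goes in short steps, Python scripts to look and compute and a tool call to move; the robot and the scene stay as the last step left them, time stands still between calls to the robot, and variables do not carry over. Pictures are saved under pics/ and viewed, at most 10 in all, crops included, and the job is handed in when it is done.

Besides the shell and the picture viewer there is one more tool, called after "Call:" as name(argument=value, ...), one argument or row to a line, values as JSON. apply_moves: Moves the arm, as the interface text tells. Its arguments: {"type":"object","properties":{"motion":{"type":"array","items":{"type":"object","properties":{"x":{"type":"number"},"y":{"type":"number"},"z":{"type":"number"},"yaw":{"type":"number"},"hand":{"type":"number"}}}},"newtons":{"type":"number"}},"required":["motion"]}

```bash
ls; mkdir -p pics
cat > h.py <<'E'
import numpy as np, cv2
from cell import *
def snap(c,f=None):
    im=get_image(c)
    if f: cv2.imwrite('pics/'+f,im)
    return im
def ray(c,u,v):
    m=camera_model(c);K=np.array(m["camera_matrix"]);T=np.array(m["T"]);k=m["k1"]
    p=np.array([(u-K[0,2])/K[0,0],(v-K[1,2])/K[1,1]]);q=p.copy()
    for _ in range(30): q=p/(1+k*(q@q))
    d=T[:3,:3]@np.array([q[0],-q[1],-1]);return T[:3,3],d
def atz(c,u,v,z):
    o,d=ray(c,u,v);return o+d*(z-o[2])/d[2]
def proj(c,P):
    m=camera_model(c);K=np.array(m["camera_matrix"]);T=np.array(m["T"])
    p=T[:3,:3].T@(np.array(P)-T[:3,3]);x=np.array([p[0]/-p[2],-p[1]/-p[2]])
    x=x*(1+m["k1"]*(x@x));return K[0,0]*x[0]+K[0,2],K[1,1]*x[1]+K[1,2]
E
python3 - <<'E'
from h import *
a=snap('top','t0.png');b=snap('side','s0.png')
s=observe();print({k:np.round(v,3) for k,v in s.items()})
for c in('top','side'):
    print(c,np.round(camera_model(c)["T"],3).tolist())
    for q in('lens_checker','turret_knob','flap_bar','flap','tape','eraser','marker'):
        print(q,[(np.round(r['rect']).tolist(),round(r['p'],2)) for r in recognise(q,c)[:3]])
E
```

```text
pics
{'clock': np.float64(0.1), 'joints': array([-1.382,  0.435,  0.025,  1.574, -0.012,  1.134, -0.075]), 'dq': array([-0.001, -0.001, -0.001, -0.001,  0.001,  0.001, -0.   ]), 'joint_efforts': array([ 3.0000e-03, -6.6912e+01,  9.8800e-01, -3.1514e+01, -6.1000e-02,
        3.7000e-02,  0.0000e+00]), 'position': array([0.18 , 0.598, 0.226]), 'ee_rot': array([-4.570e-01, -3.108e+00,  2.000e-03]), 'force': array([-0.022, -0.078, -0.371]), 'ft_torque': array([ 0.016, -0.015,  0.048]), 'gripper_force': np.float64(0.0), 'width': np.float64(0.997)}
top [[-0.004, 0.984, -0.177, 0.423], [-1.0, -0.005, -0.006, 0.047], [-0.007, 0.177, 0.984, 0.94], [0.0, 0.0, 0.0, 1.0]]
lens_checker [([225.0, 192.0, 438.0, 307.0], 0.78)]
turret_knob []
flap_bar [([223.0, 249.0, 232.0, 287.0], 0.55)]
flap [([223.0, 252.0, 228.0, 287.0], 0.68)]
tape [([262.0, 165.0, 293.0, 195.0], 0.76)]
eraser [([258.0, 313.0, 291.0, 339.0], 0.79)]
marker [([352.0, 182.0, 397.0, 186.0], 0.68)]
side [[0.87, 0.234, -0.433, 0.131], [-0.492, 0.425, -0.76, -0.755], [0.006, 0.874, 0.485, 0.619], [0.0, 0.0, 0.0, 1.0]]
lens_checker [([223.0, 204.0, 428.0, 379.0], 0.7)]
turret_knob [([306.0, 254.0, 379.0, 337.0], 0.56)]
flap_bar [([233.0, 216.0, 262.0, 225.0], 0.52)]
flap [([233.0, 204.0, 324.0, 262.0], 0.87)]
tape [([328.0, 241.0, 362.0, 264.0], 0.68), ([306.0, 253.0, 381.0, 338.0], 0.48)]
eraser [([207.0, 276.0, 228.0, 302.0], 0.9)]
marker [([385.0, 291.0, 422.0, 316.0], 0.52)]
```

Run:
```python
import cv2
a=cv2.imread('pics/t0.png')[150:350,180:460];b=cv2.imread('pics/s0.png')[180:400,190:450]
cv2.imwrite('pics/t0c.png',cv2.resize(a,None,fx=2.8,fy=2.8,interpolation=cv2.INTER_CUBIC))
cv2.imwrite('pics/s0c.png',cv2.resize(b,None,fx=2.7,fy=2.7,interpolation=cv2.INTER_CUBIC))
```

```text
(no output)
```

View pics/t0c.png

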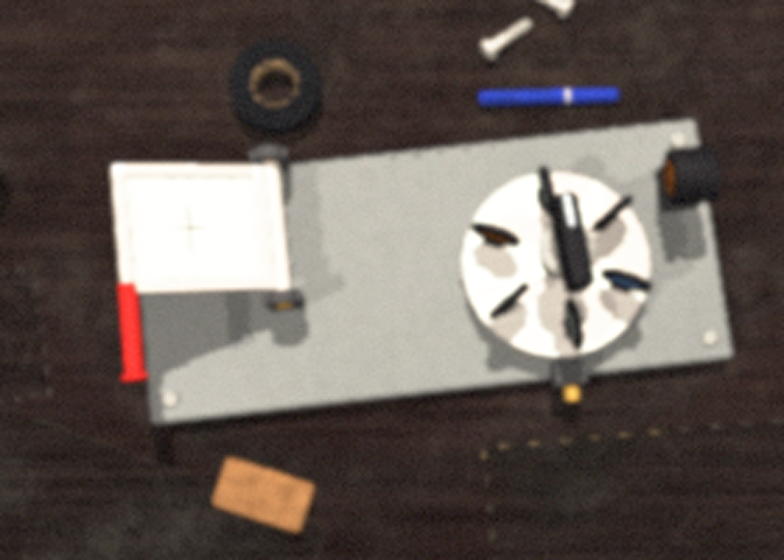

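View pics/s0c.png

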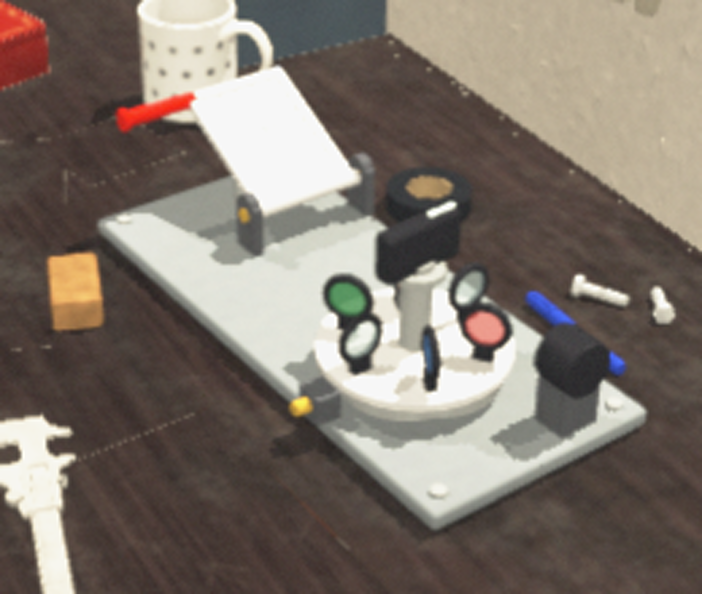

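The top view shows the plate with its corners at crop (693,120), (732,355) and (152,423). The knob is at about (572,240), pointing along plate x. The red bar runs from (128,285) to (133,380), and the eraser, tape and marker are all clear of the plate.

Run:
```python
from h import *
P=lambda u,v,z:atz('top',u/2.8+180,v/2.8+150,z)
A,B,C=P(693,120,.016),P(732,355,.016),P(152,423,.016)
print(A,B,C,np.linalg.norm(A-B),np.linalg.norm(B-C))
yd=(C-B)[:2];th=np.arctan2(-yd[0],yd[1]);xd=(A-B)[:2];print('yaw',th,np.arctan2(xd[1],xd[0]))
o=(A+C)[:2]/2;R=np.array([[np.cos(th),-np.sin(th)],[np.sin(th),np.cos(th)]])
print('origin',o)
# refine with bar/knob colours
im=cv2.imread('pics/t0.png')
k=P(571,241,.129);print('knob img',k,'model',o+R@[0,-.085])
e=[P(128,285,.1),P(133,380,.1)];print('bar img',e,np.mean(e,0))
b=np.sqrt(.106**2-(.093-.045)**2);print('bar model',o+R@[-.023,.1+b],b)
for n,l in(('knob',(0,-.085,.129)),('bar',(-.023,.1+b,.093)),('turretdisc',(0,-.085,.045))):
  w=np.r_[o+R@np.array(l[:2]),l[2]]
  for c in('top','side'):print(n,c,proj(c,w))
s=silhouettes('lens_checker','top');m=s[0]['mask'].astype(np.uint8);print(m.sum(),cv2.minAreaRect(cv2.findNonZero(m)))
snap('side')
for q in('turret_knob','flap_bar'):
  for r in silhouettes(q,'side')[:2]:
    ys,xs=np.nonzero(r['mask']);print(q,r['p'],r['rect'],xs.mean(),ys.mean())
```

```text
[ 0.6808348  -0.17345201  0.016     ] [ 0.51486019 -0.19245256  0.016     ] [0.47036704 0.20281112 0.016     ] 0.16705864984649307 0.39775999602715295
yaw 0.11209388439768643 0.1139824442474311
origin [0.57560092 0.01467955]
knob img [ 0.57356963 -0.06884892  0.129     ] model [ 0.58510896 -0.06978699]
bar img [array([0.5522442 , 0.20592985, 0.1       ]), array([0.49260146, 0.20114113, 0.1       ])] [0.52242283 0.20353549 0.1       ]
bar model [0.5309876  0.20539532] 0.09450925880568527
knob top (np.float64(384.2770550274284), np.float64(229.43128502502202))
knob side (np.float64(349.6944088558043), np.float64(259.2995204636388))
bar top (np.float64(226.40842960000845), np.float64(264.28674550842396))
bar side (np.float64(251.53470866252812), np.float64(219.26890058596166))
turretdisc top (np.float64(378.0842765150064), np.float64(238.23038867027813))
turretdisc side (np.float64(347.9752974835099), np.float64(301.61568650168147))
18913 ((330.29742431640625, 247.42889404296875), (96.99150085449219, 218.49417114257812), 86.86363983154297)
turret_knob 0.75 [307.4, 254.8, 379.7, 337.7] 342.97225602336334 300.83037235337065
flap_bar 0.5 [239.3, 215.6, 260.5, 226.8] 248.35099337748343 220.35761589403972
```

Run:
```python
from h import *
def tri(t,s):
    o1,d1=ray('top',t[0]/2.8+180,t[1]/2.8+150);o2,d2=ray('side',s[0]/2.7+190,s[1]/2.7+180)
    A=np.c_[d1,-d2];x=np.linalg.lstsq(A,o2-o1,rcond=None)[0];p,q=o1+d1*x[0],o2+d2*x[1]
    return np.round((p+q)/2,4),np.round(np.linalg.norm(p-q),4)
for n,t,s in(('disc',(556.5,264.5),(415,348)),('collar',(133,378),(124,118)),('frame end',(128,287),(193,101)),('strip',(570,208),(442,211)),('flap far outer',(113,165),(284,70)),('flap hinge pivot near',(290,302),(245,214)),('plate A',(693,120),(644,411)),('plate B',(732,355),(436,524)),('plate C',(152,423),(101,222)),('plunger',(572,394),(301,406)),('lamp',(690,178),(573,360))):
    print(n,*tri(t,s))
```

```text
disc [ 0.5752 -0.0722  0.0347] 0.0005
collar [0.4953 0.2021 0.0935] 0.0019
frame end [0.5529 0.2074 0.0908] 0.0011
strip [ 0.5939 -0.0688  0.1282] 0.0007
flap far outer [0.6334 0.2185 0.0928] 0.0039
flap hinge pivot near [0.5473 0.108  0.0472] 0.0024
plate A [ 0.6809 -0.1737  0.0138] 0.0013
plate B [ 0.5151 -0.1938  0.0102] 0.0006
plate C [0.4717 0.2031 0.012 ] 0.0024
plunger [ 0.4884 -0.0811  0.0275] 0.001
lamp [ 0.6296 -0.1595  0.0613] 0.0027
```

Call:
apply_moves(
  motion=[
    {"x":2.5,"y":-4,"yaw":2},
    {"x":5.5,"y":-9,"yaw":5},
    {"x":8.5,"y":-14,"yaw":8},
    {"x":11.5,"y":-19,"yaw":11},
    {"x":14.5,"y":-24,"yaw":14},
    {"x":17.5,"y":-29,"yaw":17},
    {"x":20.5,"y":-34.5,"yaw":20},
    {"x":23.5,"y":-39.5,"yaw":23},
    {"x":26.5,"y":-44.5,"yaw":23},
    {"x":29.5,"y":-50,"yaw":23},
  ],
)

```text
schema error: expected keys x, y, z, yaw, hand
```

Call:
apply_moves(
  motion=[
    {"x":3,"y":-5},
    {"x":6,"y":-10},
    {"x":8.5,"y":-14.5},
    {"x":10,"y":-17,"z":-2},
    {"x":10,"y":-17,"z":-5},
    {"x":10,"y":-17,"z":-6},
    {"x":10,"y":-17,"z":-6},
  ],
)

```text
schema error: expected keys x, y, z, yaw, hand
```

Run:
```python
from h import *
a=snap('top');b=snap('side')
print(observe()['position'],observe()['ee_rot'])
w=cv2.resize(b[200:370,260:430],(600,600),interpolation=cv2.INTER_CUBIC);cv2.imwrite('pics/s1c.png',w)
```

```text
[0.17982869 0.59859552 0.22677245] [-4.56880471e-01 -3.10819215e+00 -1.20391997e-04]
```

View pics/s1c.png

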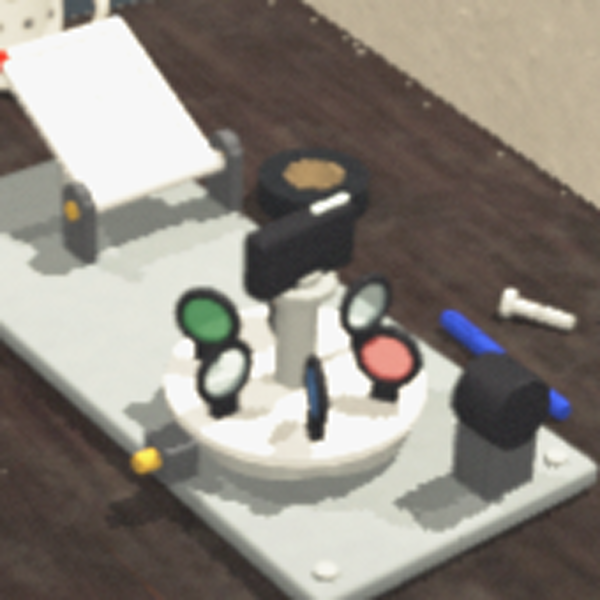

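The picture shows the scene unchanged: both move calls were refused because every row needs all five keys.

Call:
apply_moves(
  motion=[
    {"x":2.5,"y":-4,"z":0,"yaw":2,"hand":1},
    {"x":5.5,"y":-9,"z":0,"yaw":5,"hand":1},
    {"x":8.5,"y":-14,"z":0,"yaw":8,"hand":1},
    {"x":11.5,"y":-19,"z":0,"yaw":11,"hand":1},
    {"x":14.5,"y":-24,"z":0,"yaw":14,"hand":1},
    {"x":17.5,"y":-29,"z":0,"yaw":17,"hand":1},
    {"x":20.5,"y":-34.5,"z":0,"yaw":20,"hand":1},
    {"x":23.5,"y":-39.5,"z":0,"yaw":23,"hand":1},
    {"x":26.5,"y":-44.5,"z":0,"yaw":23,"hand":1},
    {"x":29.5,"y":-50,"z":0,"yaw":23,"hand":1},
  ],
)

```text
clock: 2.35
position: [0.4757, 0.0973, 0.2271]
ee_rot: [-0.173, 3.136, 0.001]
force: [1.6, -0.0, 0.2]
width: 0.998
gripper_force: 0.0
```

Call:
apply_moves(
  motion=[
    {"x":3,"y":-5,"z":0,"yaw":0,"hand":1},
    {"x":6,"y":-10,"z":0,"yaw":0,"hand":1},
    {"x":8.5,"y":-14.5,"z":0,"yaw":0,"hand":1},
    {"x":10,"y":-17,"z":-2,"yaw":0,"hand":1},
    {"x":10,"y":-17,"z":-5,"yaw":0,"hand":1},
    {"x":10,"y":-17,"z":-6,"yaw":0,"hand":1},
    {"x":10,"y":-17,"z":-6,"yaw":0,"hand":1},
    {"x":10,"y":-17,"z":-6,"yaw":0,"hand":1},
  ],
)

```text
clock: 3.35
position: [0.5754, -0.0709, 0.1679]
ee_rot: [-0.173, 3.135, 0.0]
force: [-0.2, -0.1, 0.4]
width: 1.0
gripper_force: 0.0
```

```bash
cat > st.py <<'E'
from h import *
s=observe();v=s['ee_rot'];a=np.degrees(np.arctan2(v[1],v[0]))
print(s['clock'],'pos',np.round(s['position'],4),'ydir',round((2*a-90)%180,1),'tilt',round(np.linalg.norm(v),3),'F',np.round(s['force'],1),'w',round(float(s['width']),3),'g',round(float(s['gripper_force']),1),'q',np.round(s['joints'],2))
E
python3 st.py
python3 - <<'E'
from h import *
b=snap('side')
w=cv2.resize(b[180:370,240:430],(600,600),interpolation=cv2.INTER_CUBIC);cv2.imwrite('pics/s2c.png',w)
E
```

```text
3.35 pos [ 0.5754 -0.0709  0.1679] ydir 96.3 tilt 3.14 F [-0.2 -0.1  0.4] w 1.0 g 0.0 q [-0.21  0.42  0.33  1.78 -0.16  0.96  1.87]
```

View pics/s2c.png

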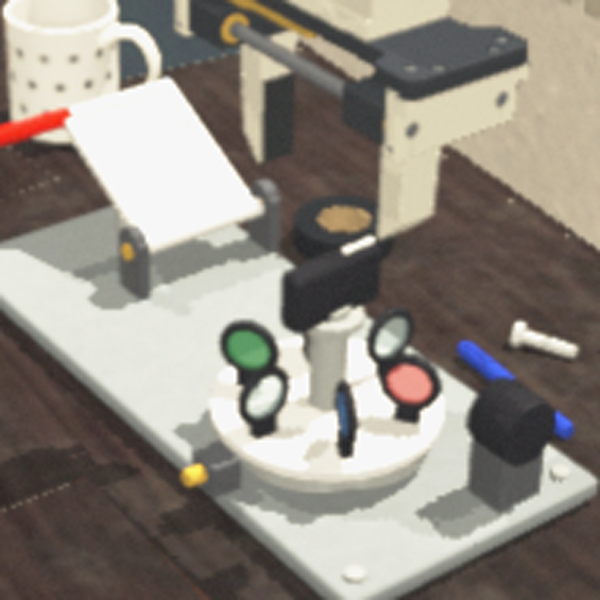

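The gripper straddles the knob correctly. Joint 7 is at 1.87 though, and +60° would pass its 2.74 limit, so I'll take the half-turned grasp instead.

Call:
apply_moves(
  motion=[
    {"x":0,"y":0,"z":0,"yaw":-10,"hand":1},
    {"x":0,"y":0,"z":0,"yaw":-20,"hand":1},
    {"x":0,"y":0,"z":0,"yaw":-30,"hand":1},
    {"x":0,"y":0,"z":0,"yaw":-40,"hand":1},
    {"x":0,"y":0,"z":0,"yaw":-50,"hand":1},
    {"x":0,"y":0,"z":0,"yaw":-60,"hand":1},
    {"x":0,"y":0,"z":0,"yaw":-70,"hand":1},
    {"x":0,"y":0,"z":0,"yaw":-80,"hand":1},
    {"x":0,"y":0,"z":0,"yaw":-90,"hand":1},
    {"x":0,"y":0,"z":0,"yaw":-100,"hand":1},
  ],
)

```text
clock: 4.65
position: [0.5753, -0.0708, 0.1677]
ee_rot: [2.297, 2.142, 0.003]
force: [0.4, 0.6, 0.3]
width: 0.999
gripper_force: 0.0
```

Call:
apply_moves(
  motion=[
    {"x":0,"y":0,"z":0,"yaw":-10,"hand":1},
    {"x":0,"y":0,"z":0,"yaw":-20,"hand":1},
    {"x":0,"y":0,"z":0,"yaw":-30,"hand":1},
    {"x":0,"y":0,"z":0,"yaw":-40,"hand":1},
    {"x":0,"y":0,"z":0,"yaw":-50,"hand":1},
    {"x":0,"y":0,"z":0,"yaw":-60,"hand":1},
    {"x":0,"y":0,"z":0,"yaw":-70,"hand":1},
    {"x":0,"y":0,"z":0,"yaw":-80,"hand":1},
    {"x":0,"y":0,"z":0,"yaw":-80,"hand":1},
  ],
)

```text
clock: 5.78
position: [0.5752, -0.0708, 0.1672]
ee_rot: [3.136, 0.175, 0.001]
force: [-0.4, -0.3, -0.5]
width: 0.999
gripper_force: 0.0
```

```bash
python3 st.py
```

```text
5.775 pos [ 0.5752 -0.0708  0.1672] ydir 96.4 tilt 3.141 F [-0.4 -0.3 -0.5] w 0.999 g 0.0 q [-0.7   0.66  1.17  1.82 -0.68  1.13 -0.75]
```

Call:
apply_moves(
  newtons=40,
  motion=[
    {"x":0,"y":0,"z":-3,"yaw":0,"hand":0.5},
    {"x":0,"y":0,"z":-6,"yaw":0,"hand":0},
    {"x":0,"y":0,"z":-7.4,"yaw":0,"hand":0},
    {"x":0,"y":0,"z":-7.4,"yaw":0,"hand":-1},
    {"x":0,"y":0,"z":-7.4,"yaw":0,"hand":-1},
    {"x":0,"y":0,"z":-7.4,"yaw":0,"hand":-1},
    {"x":0,"y":0,"z":-7.4,"yaw":0,"hand":-1},
  ],
)

```text
clock: 6.65
position: [0.5753, -0.0702, 0.0936]
ee_rot: [-3.135, -0.174, -0.002]
force: [-0.8, 3.7, 5.8]
width: 0.358
gripper_force: 40.0
```

```bash
python3 st.py
```

```text
6.65 pos [ 0.5753 -0.0702  0.0936] ydir 96.3 tilt 3.14 F [-0.8  3.7  5.8] w 0.358 g 40.0 q [-0.64  0.74  1.07  1.89 -0.78  1.   -0.68]
```

```bash
python3 - <<'E'
from h import *
b=snap('side');a=snap('top')
w=cv2.resize(b[180:350,270:440],(600,600),interpolation=cv2.INTER_CUBIC);cv2.imwrite('pics/s3c.png',w)
E
python3 st.py
```

```text
6.75 pos [ 0.5753 -0.0702  0.0936] ydir 96.3 tilt 3.14 F [-1.   4.1  5.5] w 0.362 g 40.0 q [-0.64  0.74  1.07  1.89 -0.78  1.   -0.68]
```

View pics/s3c.png

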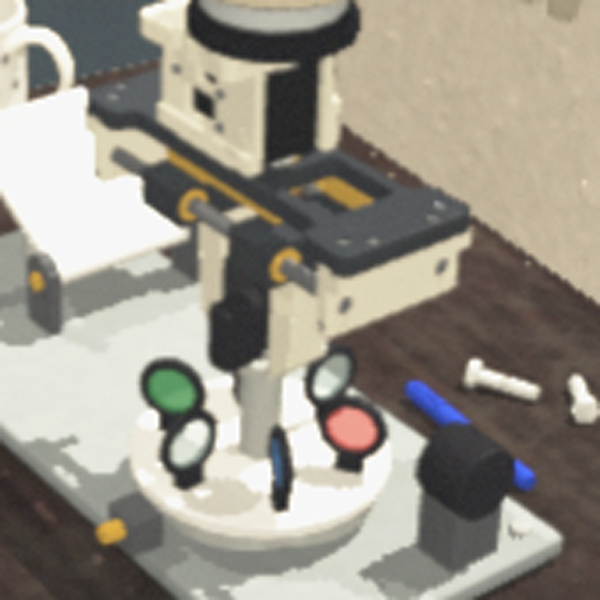

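The picture shows the fingers at the knob, but the opening is 33 mm instead of 16. The tips are most likely gripping the flared hub just below the knob, so I'll open, rise 10 mm and close again.

Call:
apply_moves(
  newtons=40,
  motion=[
    {"x":0,"y":0,"z":0,"yaw":0,"hand":0},
    {"x":0,"y":0,"z":1,"yaw":0,"hand":0},
    {"x":0,"y":0,"z":1,"yaw":0,"hand":0},
    {"x":0,"y":0,"z":1,"yaw":0,"hand":-1},
    {"x":0,"y":0,"z":1,"yaw":0,"hand":-1},
    {"x":0,"y":0,"z":1,"yaw":0,"hand":-1},
    {"x":0,"y":0,"z":1,"yaw":0,"hand":-1},
  ],
)

```text
clock: 7.62
position: [0.5747, -0.0702, 0.1025]
ee_rot: [-3.135, -0.173, 0.001]
force: [0.7, 4.2, 3.4]
width: 0.173
gripper_force: 39.8
```

```bash
python3 st.py
```

```text
7.625 pos [ 0.5747 -0.0702  0.1025] ydir 96.3 tilt 3.14 F [0.7 4.2 3.4] w 0.173 g 39.8 q [-0.65  0.73  1.08  1.88 -0.77  1.02 -0.69]
```

Now the opening is 16 mm, so it has the knob. Turning 60°.

Call:
apply_moves(
  motion=[
    {"x":0,"y":0,"z":0,"yaw":7,"hand":-1},
    {"x":0,"y":0,"z":0,"yaw":14,"hand":-1},
    {"x":0,"y":0,"z":0,"yaw":21,"hand":-1},
    {"x":0,"y":0,"z":0,"yaw":28,"hand":-1},
    {"x":0,"y":0,"z":0,"yaw":35,"hand":-1},
    {"x":0,"y":0,"z":0,"yaw":42,"hand":-1},
    {"x":0,"y":0,"z":0,"yaw":49,"hand":-1},
    {"x":0,"y":0,"z":0,"yaw":56,"hand":-1},
    {"x":0,"y":0,"z":0,"yaw":60,"hand":-1},
    {"x":0,"y":0,"z":0,"yaw":60,"hand":-1},
  ],
)

```text
clock: 8.88
position: [0.5759, -0.0717, 0.1026]
ee_rot: [2.628, 1.718, 0.002]
force: [6.0, -0.7, -6.0]
width: 0.173
gripper_force: 40.0
```

```bash
python3 st.py
```

```text
8.875 pos [ 0.5759 -0.0717  0.1026] ydir 156.3 tilt 3.14 F [ 6.  -0.7 -6. ] w 0.173 g 40.0 q [-0.51  0.6   0.8   1.87 -0.55  0.9   0.15]
```

Call:
apply_moves(
  motion=[
    {"x":0,"y":0,"z":0,"yaw":0,"hand":0},
    {"x":0,"y":0,"z":0,"yaw":0,"hand":0},
    {"x":0,"y":0,"z":0,"yaw":0,"hand":0},
    {"x":0,"y":0,"z":3,"yaw":0,"hand":0},
    {"x":0,"y":0,"z":7,"yaw":0,"hand":0},
    {"x":0,"y":0,"z":10,"yaw":0,"hand":0},
    {"x":0,"y":0,"z":10,"yaw":0,"hand":0},
    {"x":0,"y":0,"z":10,"yaw":0,"hand":0},
  ],
)

```text
clock: 9.88
position: [0.5743, -0.0709, 0.2021]
ee_rot: [-2.63, -1.717, 0.001]
force: [0.7, 0.1, -0.4]
width: 0.504
gripper_force: 0.0
```

```bash
python3 st.py
python3 - <<'E'
from h import *
b=snap('side')
w=cv2.resize(b[180:370,240:430],(600,600),interpolation=cv2.INTER_CUBIC);cv2.imwrite('pics/s4c.png',w)
E
```

```text
9.875 pos [ 0.5743 -0.0709  0.2021] ydir 156.3 tilt 3.141 F [ 0.7  0.1 -0.4] w 0.504 g 0.0 q [-0.58  0.49  0.9   1.77 -0.43  1.09  0.05]
```

View pics/s4c.png

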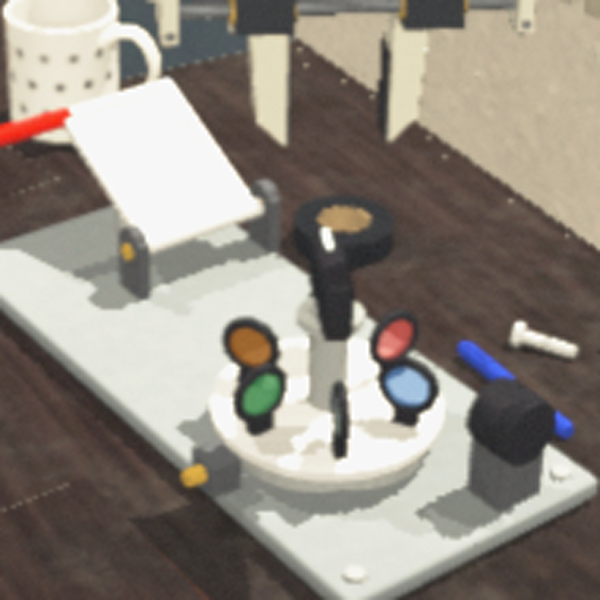

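The picture shows the turret one click further: the lens colours have moved on by one, the rings sit at the stops, and the flap is still on its rest. Before going to the bar I'll check where the mug stands.

Run:
```python
from h import *
print('mug base near side',atz('side',190+180/2.7,180+122/2.7,0),'rim',[ (z,atz('side',190+185/2.7,180-3/2.7,z)) for z in(.09,.12)])
b=snap('top');cv2.imwrite('pics/t5.png',b[100:400,60:300])
```

```text
mug base near side [0.59992449 0.34226748 0.        ] rim [(0.09, array([0.63093279, 0.39124585, 0.09      ])), (0.12, array([0.60254326, 0.3261928 , 0.12      ]))]
```

Call:
apply_moves(
  motion=[
    {"x":-0.5,"y":3,"z":1,"yaw":-9,"hand":0.3},
    {"x":-1.3,"y":7.5,"z":1,"yaw":-18,"hand":0.3},
    {"x":-2.3,"y":12,"z":1,"yaw":-27,"hand":0.3},
    {"x":-3.2,"y":16.5,"z":1,"yaw":-36,"hand":0.3},
    {"x":-4,"y":21,"z":1,"yaw":-45,"hand":0.3},
    {"x":-4.8,"y":25,"z":1,"yaw":-54,"hand":0.3},
    {"x":-5.2,"y":27.5,"z":0,"yaw":-60,"hand":0.3},
    {"x":-5.2,"y":27.5,"z":0,"yaw":-60,"hand":0.3},
    {"x":-5.2,"y":27.5,"z":0,"yaw":-60,"hand":0.3},
  ],
)

```text
clock: 11.1
position: [0.5228, 0.2024, 0.2025]
ee_rot: [3.136, 0.173, -0.0]
force: [-0.2, 0.0, 0.1]
width: 0.651
gripper_force: 0.0
```

```bash
python3 st.py
python3 - <<'E'
from h import *
b=snap('side');a=snap('top')
w=np.hstack([cv2.resize(b[150:300,190:330],(420,450)),cv2.resize(a[180:330,170:290],(360,450))]);cv2.imwrite('pics/s5c.png',w)
E
```

```text
11.1 pos [0.5228 0.2024 0.2025] ydir 96.3 tilt 3.14 F [-0.2  0.   0.1] w 0.651 g 0.0 q [-1.25  0.61  1.24  1.82 -0.63  1.17 -1.27]
```

View pics/s5c.png

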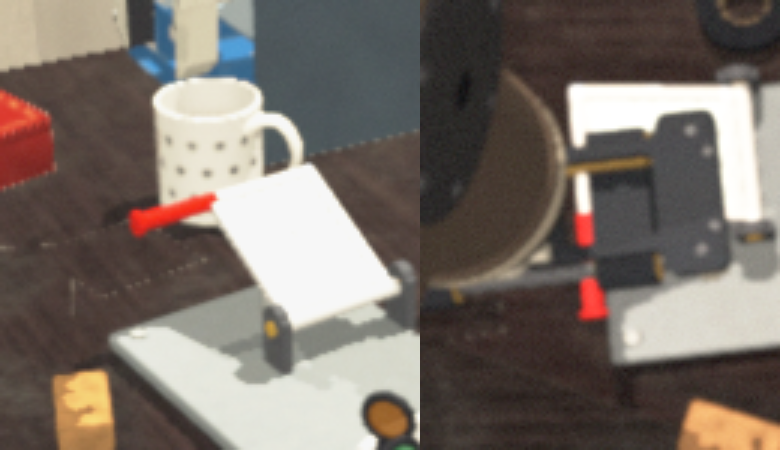

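The gripper is square over the bar, but joint 3 sits at 1.24, close to its 1.32 limit. I'll turn back by half a turn to the neutral arm posture first, since there is plenty of time.

Call:
apply_moves(
  motion=[
    {"x":0,"y":0,"z":0,"yaw":10,"hand":0.3},
    {"x":0,"y":0,"z":0,"yaw":20,"hand":0.3},
    {"x":0,"y":0,"z":0,"yaw":30,"hand":0.3},
    {"x":0,"y":0,"z":0,"yaw":40,"hand":0.3},
    {"x":0,"y":0,"z":0,"yaw":50,"hand":0.3},
    {"x":0,"y":0,"z":0,"yaw":60,"hand":0.3},
    {"x":0,"y":0,"z":0,"yaw":70,"hand":0.3},
    {"x":0,"y":0,"z":0,"yaw":80,"hand":0.3},
    {"x":0,"y":0,"z":0,"yaw":90,"hand":0.3},
    {"x":0,"y":0,"z":0,"yaw":100,"hand":0.3},
  ],
)

```text
clock: 12.45
position: [0.5232, 0.2023, 0.2033]
ee_rot: [1.879, 2.517, 0.001]
force: [0.2, -0.8, -0.6]
width: 0.65
gripper_force: 0.0
```

Call:
apply_moves(
  motion=[
    {"x":0,"y":0,"z":0,"yaw":10,"hand":0.3},
    {"x":0,"y":0,"z":0,"yaw":20,"hand":0.3},
    {"x":0,"y":0,"z":0,"yaw":30,"hand":0.3},
    {"x":0,"y":0,"z":0,"yaw":40,"hand":0.3},
    {"x":0,"y":0,"z":0,"yaw":50,"hand":0.3},
    {"x":0,"y":0,"z":0,"yaw":60,"hand":0.3},
    {"x":0,"y":0,"z":0,"yaw":70,"hand":0.3},
    {"x":0,"y":0,"z":0,"yaw":80,"hand":0.3},
    {"x":0,"y":0,"z":0,"yaw":80,"hand":0.3},
    {"x":0,"y":0,"z":0,"yaw":80,"hand":0.3},
  ],
)

```text
clock: 13.7
position: [0.523, 0.2029, 0.203]
ee_rot: [-0.164, 3.137, 0.0]
force: [0.6, 0.3, -0.8]
width: 0.653
gripper_force: 0.0
```

```bash
python3 st.py
```

```text
13.7 pos [0.523  0.2029 0.203 ] ydir 96.0 tilt 3.141 F [ 0.6  0.3 -0.8] w 0.653 g 0.0 q [-0.76  0.36  0.4   1.79 -0.16  1.02  1.37]
```

Call:
apply_moves(
  newtons=15,
  motion=[
    {"x":0,"y":0,"z":-4,"yaw":0,"hand":0.3},
    {"x":0,"y":0,"z":-8,"yaw":0,"hand":0.3},
    {"x":0,"y":0,"z":-11,"yaw":0,"hand":0.3},
    {"x":0,"y":0,"z":-12.7,"yaw":0,"hand":0.3},
    {"x":0,"y":0,"z":-12.7,"yaw":0,"hand":0.3},
  ],
)

```text
clock: 14.32
position: [0.5223, 0.2034, 0.0751]
ee_rot: [0.17, -3.136, 0.001]
force: [0.2, 0.3, -0.2]
width: 0.652
gripper_force: 0.0
```

```bash
python3 st.py
python3 - <<'E'
from h import *
b=snap('side')
w=cv2.resize(b[150:300,190:340],(600,600));cv2.imwrite('pics/s6c.png',w)
E
```

```text
14.325 pos [0.5223 0.2034 0.0751] ydir 96.2 tilt 3.14 F [ 0.2  0.3 -0.2] w 0.652 g 0.0 q [-0.71  0.52  0.34  1.92 -0.25  0.75  1.45]
```

View pics/s6c.png

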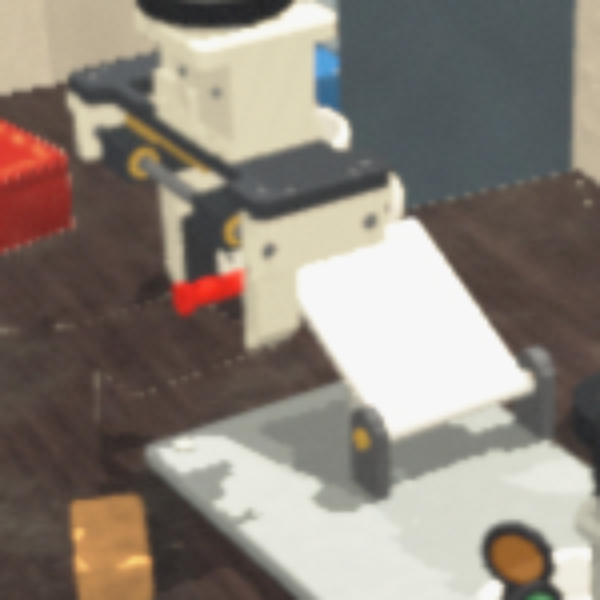

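The fingers straddle the red bar between its collar and the flap's frame, clear of both. Closing.

Call:
apply_moves(
  newtons=15,
  motion=[
    {"x":0,"y":0,"z":0,"yaw":0,"hand":-1},
    {"x":0,"y":0,"z":0,"yaw":0,"hand":-1},
    {"x":0,"y":0,"z":0,"yaw":0,"hand":-1},
    {"x":0,"y":0,"z":0,"yaw":0,"hand":-1},
    {"x":0,"y":0,"z":0,"yaw":0,"hand":-1},
    {"x":0,"y":0,"z":0,"yaw":0,"hand":-1},
  ],
)

```text
clock: 15.12
position: [0.5227, 0.2043, 0.0758]
ee_rot: [-0.173, 3.137, 0.001]
force: [-0.2, 1.7, 0.3]
width: 0.125
gripper_force: 15.0
```

```bash
python3 st.py
python3 - <<'E'
import numpy as np
th=np.radians(6.4)
for a in np.linspace(-1.1,0,12)[1:]:
    dy=-.106*(np.sin(a)+np.sin(1.1));dz=.106*(np.cos(a)-np.cos(1.1))
    print(round(a,2),np.round([100*-np.sin(th)*dy,100*np.cos(th)*dy,100*dz],2))
E
```

```text
15.125 pos [0.5227 0.2043 0.0758] ydir 96.3 tilt 3.142 F [-0.2  1.7  0.3] w 0.125 g 15.0 q [-0.71  0.52  0.34  1.92 -0.25  0.75  1.45]
-1.0 [ 0.06 -0.52  0.92]
-0.9 [ 0.13 -1.14  1.78]
-0.8 [ 0.21 -1.83  2.58]
-0.7 [ 0.29 -2.6   3.3 ]
-0.6 [ 0.39 -3.44  3.94]
-0.5 [ 0.49 -4.34  4.49]
-0.4 [ 0.59 -5.29  4.96]
-0.3 [ 0.7  -6.27  5.32]
-0.2 [ 0.82 -7.3   5.58]
-0.1 [ 0.94 -8.34  5.74]
0.0 [ 1.05 -9.39  5.79]
```

Call:
apply_moves(
  motion=[
    {"x":0.06,"y":-0.5,"z":0.9,"yaw":0,"hand":-1},
    {"x":0.13,"y":-1.15,"z":1.8,"yaw":0,"hand":-1},
    {"x":0.2,"y":-1.85,"z":2.6,"yaw":0,"hand":-1},
    {"x":0.3,"y":-2.6,"z":3.3,"yaw":0,"hand":-1},
    {"x":0.4,"y":-3.45,"z":3.95,"yaw":0,"hand":-1},
    {"x":0.5,"y":-4.35,"z":4.5,"yaw":0,"hand":-1},
    {"x":0.6,"y":-5.3,"z":4.95,"yaw":0,"hand":-1},
    {"x":0.7,"y":-6.3,"z":5.3,"yaw":0,"hand":-1},
    {"x":0.7,"y":-6.3,"z":5.3,"yaw":0,"hand":-1},
  ],
)

```text
clock: 16.25
position: [0.5298, 0.1388, 0.1284]
ee_rot: [0.169, -3.137, 0.002]
force: [4.6, -2.6, -13.4]
width: 0.123
gripper_force: 15.0
```

```bash
python3 st.py
```

```text
16.25 pos [0.5298 0.1388 0.1284] ydir 96.2 tilt 3.141 F [  4.6  -2.6 -13.4] w 0.123 g 15.0 q [-0.63  0.43  0.38  1.9  -0.2   0.85  1.53]
```

Call:
apply_moves(
  motion=[
    {"x":0.1,"y":-0.7,"z":0.05,"yaw":0,"hand":-1},
    {"x":0.15,"y":-1.4,"z":0.15,"yaw":0,"hand":-1},
    {"x":0.25,"y":-2.1,"z":0.2,"yaw":0,"hand":-1},
    {"x":0.3,"y":-2.7,"z":0.2,"yaw":0,"hand":-1},
    {"x":0.35,"y":-3.1,"z":0.2,"yaw":0,"hand":-1},
    {"x":0.35,"y":-3.1,"z":0.2,"yaw":0,"hand":-1},
    {"x":0.35,"y":-3.1,"z":0.2,"yaw":0,"hand":-1},
    {"x":0.35,"y":-3.1,"z":0.2,"yaw":0,"hand":-1},
  ],
)

```text
clock: 17.25
position: [0.5332, 0.1094, 0.1316]
ee_rot: [-0.172, 3.137, 0.001]
force: [-4.3, 0.1, 6.5]
width: 0.122
gripper_force: 15.0
```

```bash
python3 st.py
python3 - <<'E'
from h import *
b=snap('side');a=snap('top')
w=np.hstack([cv2.resize(b[150:320,200:370],(400,400)),cv2.resize(a[150:320,180:350],(400,400))]);cv2.imwrite('pics/s7c.png',w)
for c in('side','top'):
  for q in('flap','flap_bar'):print(c,q,[(np.round(r['rect']),round(r['p'],2)) for r in recognise(q,c)[:2]])
E
```

```text
17.25 pos [0.5332 0.1094 0.1316] ydir 96.3 tilt 3.141 F [-4.3  0.1  6.5] w 0.122 g 15.0 q [-0.58  0.42  0.38  1.91 -0.2   0.85  1.58]
side flap [(array([259., 192., 323., 262.]), 0.58)]
side flap_bar [(array([259., 211., 267., 216.]), 0.61)]
top flap []
top flap_bar []
```

View pics/s7c.png

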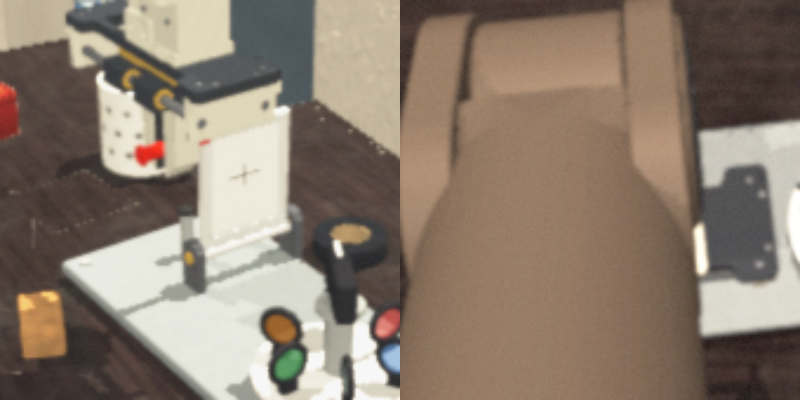

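The picture shows the flap standing upright with the red bar between the fingers. The travel since grasping is 95.5 mm along plate y, against the 94.5 mm needed, so the angle is about +0.01 rad. The sideways force is close to 0 N, so I'm handing in.

```bash
python3 -c "
from h import *
print(np.abs(observe()['dq']).max(),observe()['clock']);print(sign_off())"
```

```text
0.0022549885436898903 17.55
the job is handed in; nothing more can be done
None
```

I turned the turret one click counter-clockwise and let go, then swung the flap up by its red bar and handed the job in at 17.6 s still holding it, at about +0.01 rad by the arm's own travel; `sign_off()` gave no verdict, and I did not re-measure the tape, eraser and marker.

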